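# Load the reagent tray and slide it home onto its presence switch

### The arm

A 7-joint arm with a two-finger parallel gripper is mounted at the origin on a cart in front of the work surface, level with it; the furniture and walls round the work are solid. World frame = base frame: x ahead of the robot, y to its left, z up, the work surface at z = 0. Lengths are in m, angles in rad, forces in N, time in s.
With the tool pointing down it reaches from about 0.4 to 0.85 m from the base axis. Payload 4.5 kg.
Tool frame: the origin (TCP) lies between the finger pads; the fingertips stand 14 mm ahead of it and the grasp point (between the pads) lies 5 mm behind it; x points along the fingers, z is the direction in which the jaws open and shut, and the axes are right-handed (so a half turn about x gives the same grasp; the last joint's range is limited). The gripper opens to 88 mm and grips with 3 to 60 N. Pads are 18 mm wide; open, the fingers measure 123 mm over their backs; the gripper's body (75 mm by 187 mm) begins 45 mm behind the grasp point.
Start: joints at [-1.284, 0.689, -0.195, 1.565, 0.157, 0.902, -0.215], TCP at [0.156, 0.605, 0.253] pointing down, gripper open.
Joint ranges: [-3.01, 3.01], [-0.46, 2.08], [-1.47, 1.51], [0.13, 2.56], [-1, 4.14], [0.04, 2.09], [-2.66, 2.66]. Speed limits (rad/s): [2.57, 2.57, 3.14, 3.14, 3.14, 3.14, 3.14].

### API

Orientations are given as a unit quaternion [x, y, z, w].
In Python, from plant import r, cams gives the robot as it stands.
- The arm moves only by the tool apply_moves, never from a script. Its arguments are lists of equal length, an entry for each row: "travel": the shift along the world's x, y, z in cm, a list of three; "roll": the turn about the world's z in degrees; "gripper": the finger opening in cm, from 0 to 8.81. In form: {"travel": [[x, y, z], ...], "roll": [roll, ...], "gripper": [gripper, ...]}. A call has exactly 8 rows; each row is the pose to reach, as a shift and turn from the pose commanded when the call began; what a row does not reach only later rows make up. A row lasts 1/12 s, in which the tool goes at most 41.7 mm and 7.16 degrees, less where a joint would pass 70% of its speed; a pose out of reach is approached as far as the arm can. A call with a gripper value outside its range is refused whole. The fingers move at their own pace and stop on an object; "newtons" is the grip in N (left out, the last holds). Time passes only in rows, so rows that repeat a pose let the fingers close, or fill a call up. It gives the time, the measured TCP pose, the force and the opening at its end, in the units of the state.
- r.get_state(): the state, without advancing time (a new reading comes with each control period).
- cams.snapshot(name): name is "scene" or "top" or "wrist"; returns a dict with "image" (420x560x3 uint8, red, green, blue), "fx", "fy", "cx", "cy" (pixels), "dist" ([k1, k2, p1, p2, k3] as OpenCV has them; the pictures are not rectified), "R" (3x3) and "t" (3): a world point X has camera coordinates R X + t. Camera axes: x right, y down, z forward; pixel columns grow to the right and rows downward; lengths in m; the calibration is good to about 2 mm. A picture is of the moment at which its call begins. There is no depth.
- r.finish_job(): hands the job in, once; it reports no verdict.
The state is a dict: "clock": time; "q": joint angles; "qd": joint speeds; "joint_torque": joint torques, N m; "tool_pos": TCP position; "eef_rot": TCP orientation; "contact_force": force on the tool from outside, world axes, zero at the start; "moment": the same for the moment, N m; "opening": opening from 0.0 (shut) to 1.0 (fully open).
Only numpy, scipy, OpenCV 4.12 (cv2) and the standard library are available. Lean on these libraries where they do the work, as an engineer would, in place of code of your own. Each camera call takes 0.05 s, during which the arm holds its last target. There are 200 camera calls.

### The job

Make the sampler's loading dock ready for a run. Take the spare pump cassette out of the dock's lane and lay it in the open parts box, and stand each of the two or three reagent bottles that are beside the dock (not those along the back of the bench) upright in its own pocket of the carrier tray. Then slide the loaded tray, nose first, along the lane and under the hood until it is fully home against the end stop and holds the switch lever pressed in, and only then press the start button on the hood, leaving the timer where it stands.

Things in the scene. Friction and masses are not known exactly. Their poses are not given: they have to be found in the camera images.
- dock: fixed loading dock on the bench. Origin: on the bench at the middle of the end stop's face; +x is the way the tray goes in, z up. Two rails 22 mm tall bound a lane 82 mm wide (y -41 to +41 mm) from x = -285 mm to the stop at x = 0. No floor plate: the tray slides on the bench. The stop is 14 mm tall; the switch lever works above it. Switch body at y -44 to -78 mm, x -16 to 28 mm, 30 mm tall
- dock_mouth (a point): point on the bench on the lane's middle line where the straight rails begin (dock x = -285 mm); before it, back to x = -320 mm, the rails flare to about 105 mm
- hood_front (a point): middle of the front edge of the dock's hood, on its underside (dock x = -125 mm, 130 mm above the bench). The hood is a flat roof, 134 mm wide, top at 134 mm, over dock x = -125 to -20 mm, on four 14 mm square posts outside the rails; a 16 mm lip stands up along its front edge
- switch_lever (a joint): lever of the tray presence switch, rad: 0 free (its roller stands about 26 mm out in front of the end stop), about 0.5 with the tray fully home; the switch is made above 0.35 (nose within 8 mm of the stop). A weak spring (0.3 N at the roller) returns it; the tray's friction on the bench holds it in. The roller meets the middle of the tray's nose wall
- lever_roller (a point): centre of the 12 mm roller at the lever's end, 22 mm above the bench; moves with the lever
- start_button (a joint): start button, m: 0 out, 0.006 fully pressed; counts as pressed above 0.004. Pressed straight down; fully down takes 5 N; springs back
- start_button_top (a point): centre of the top of the round start button (32 mm across), in the middle of the hood roof, about 0.15 m above the bench
- tray: loose carrier tray, white plastic, 0.3 kg empty. Origin: under the middle of the three pockets, on its underside; +x towards its nose, z up. Pocket block x -103 to +103 mm, 74 mm wide, walls 55 mm tall, floor 5 mm thick; three pockets in a row along x, each about 63 x 66 mm. The floor reaches back to x = -159 mm and carries an upright handle fin there
- tray_handle (a point): grip point on the tray's handle fin, at tray x = -131 mm, 70 mm above the underside; the fin is 12 mm thick (across tray y), 46 mm long (along tray x) and its top is 90 mm above the underside. To be pinched from above with the fingers closing along tray y; the tray can then be dragged and turned on the bench
- tray_nose (a point): middle of the tray's nose (leading) face, tray x = +103 mm, 16 mm above the underside; at dock x = 0 the tray is fully home
- pocket_1 (a point): centre of the floor of the pocket next to the nose (tray x = +67 mm)
- pocket_2 (a point): centre of the floor of the middle pocket
- pocket_3 (a point): centre of the floor of the pocket next to the handle (tray x = -67 mm)
- reagent_1: upright screw-cap reagent bottle, 56 mm diameter, 106 mm tall, about 0.12 kg; body to 90 mm, above it the cap, 40 mm diameter, from 90 to 106 mm: best gripped by the cap. Stands on the bench behind the dock's lane. Origin: centre of the underside, z up. May be absent
- reagent_2: upright screw-cap reagent bottle, 56 mm diameter, 106 mm tall, about 0.12 kg; body to 90 mm, above it the cap, 40 mm diameter, from 90 to 106 mm: best gripped by the cap. Stands on the bench behind the dock's lane. Origin: centre of the underside, z up. May be absent
- reagent_3: upright screw-cap reagent bottle, 56 mm diameter, 106 mm tall, about 0.12 kg; body to 90 mm, above it the cap, 40 mm diameter, from 90 to 106 mm: best gripped by the cap. Stands on the bench behind the dock's lane. Origin: centre of the underside, z up. May be absent
- cassette: spare pump cassette, black block with an orange tab, 24 x 70 x 26 mm (x, y, z), 35 g, lying in the lane between the mouth and the hood, its long side across the lane. Origin: centre of the underside; the block is 18 mm thick (x from -6 to +12 mm), the tab (12 mm tall, y within 15 mm) stands out to x = -12 mm. Gripped across x
- parts_box: open parts box, fixed on the bench, 85 x 110 mm (x, y), walls 30 mm tall and 4 mm thick, floor 4 mm. Origin: centre of the underside
- timer: bystander: digital timer, 24 x 66 x 62 mm, standing. Origin: centre of the underside

How it is judged:
By the outcome, as a careful person would: the job done as asked, in the order asked, and still so for the second after the job is handed in, with the robot touching nothing.
Of reagent_1, reagent_2, reagent_3 only 2 to 3 are there at a start; the rules pass over those that are not, and their reading is None.
At some moment in a run one of cassette, tray may be knocked a few centimetres aside while the robot is not near it.
It also fails if it takes over 210 s, if anything falls off the work surface, if the arm or the gripper's body presses on something with over 40 N, if the wrist force passes 120 N, or if a joint passes its speed limit or range.

## Working session

There is one attempt and no reset: what is moved stays moved. The work goes in short steps, Python scripts to look and compute and a tool call to move; the robot and the scene stay as the last step left them, time stands still between calls to the robot, and variables do not carry over. Pictures are saved under pics/ and viewed, about 12 in all and at most 16, crops included, and the job is handed in when it is done.

Besides the shell and the picture viewer there is one more tool, called after "Emit:" as name(argument=value, ...) on one line, values as JSON. apply_moves: Moves the arm, as the interface text tells. Its arguments: {"type":"object","properties":{"travel":{"type":"array","items":{"type":"array","items":{"type":"number"}}},"roll":{"type":"array","items":{"type":"number"}},"gripper":{"type":"array","items":{"type":"number"}},"newtons":{"type":"number"}},"required":["travel","roll","gripper"]}

```bash
mkdir -p pics
cat > h.py <<'E'
import numpy as np, cv2, sys
from plant import r, cams
def snap(n,f):
    s=cams.snapshot(n); cv2.imwrite('pics/'+f+'.png',cv2.cvtColor(s['image'],cv2.COLOR_RGB2BGR))
    np.savez('pics/'+f+'.npz',**{k:np.array(v) for k,v in s.items()}); return s
def load(f): return dict(np.load('pics/'+f+'.npz'))
def K(s): return np.array([[s['fx'],0,s['cx']],[0,s['fy'],s['cy']],[0,0,1.]])
def w(s,px,z=0.):
    p=cv2.undistortPoints(np.array([[px]],float),K(s),np.array(s['dist'],float))[0,0]
    R=np.array(s['R']);t=np.array(s['t']);C=-R.T@t;d=R.T@np.array([p[0],p[1],1]);return C+d*(z-C[2])/d[2]
def proj(s,X):
    return cv2.projectPoints(np.array(X,float).reshape(-1,3),cv2.Rodrigues(np.array(s['R'],float))[0],np.array(s['t'],float),K(s),np.array(s['dist'],float))[0][:,0]
E
python3 - <<'E'
from h import *
a=snap('top','top0')['image'];b=snap('scene','scene0')['image']
for n in('top0','scene0'):
    s=load(n);print(n,-s['R'].T@s['t'],s['R'][2],s['fx'])
    i=cv2.imread('pics/%s.png'%n);cv2.imwrite('pics/%sb.png'%n,cv2.resize(i,(800,600),interpolation=cv2.INTER_CUBIC))
print(r.get_state())
E
```

```text
top0 [0.38994188 0.18078964 1.15428698] [ 0.14221062 -0.01597619 -0.98970748] 406.93702996954636
scene0 [ 0.14008005 -0.56954211  0.86241742] [ 0.36201234  0.66762767 -0.65055388] 499.2186089882644
{'clock': 0.1, 'q': array([-1.28418546,  0.68989654, -0.19446291,  1.56620868,  0.15731477,
        0.90247856, -0.21508113]), 'qd': array([-0.00014953, -0.00131944,  0.00159561, -0.00332344, -0.00028777,
       -0.00019389, -0.00227532]), 'joint_torque': array([-3.82603888e-03, -5.28491020e+01, -1.27171677e+00, -1.53833109e+01,
       -5.25831606e-02,  2.03445576e-03,  3.72781119e-05]), 'tool_pos': array([0.15627058, 0.60460927, 0.25199934]), 'eef_rot': array([-0.43338215,  0.5594441 ,  0.43260147,  0.55862167]), 'contact_force': array([-0.22869906,  0.67238781, -0.87636363]), 'moment': array([-0.02065778, -0.00961294, -0.03785704]), 'opening': 0.9984044844013695}
```

View pics/top0b.png

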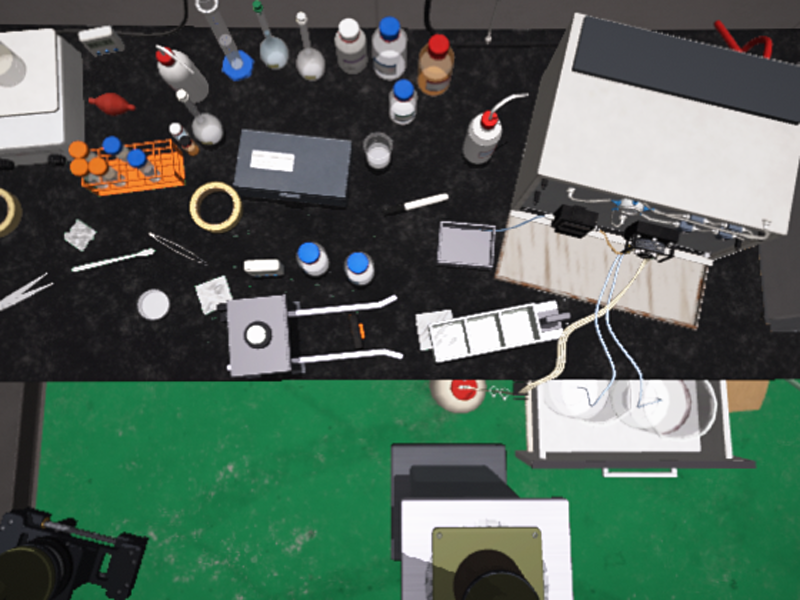

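View pics/scene0b.png

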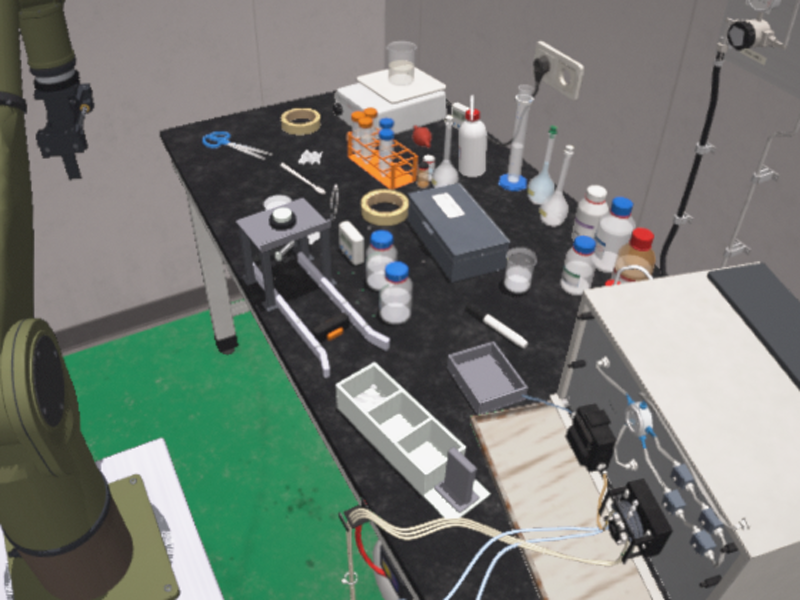

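The top view shows two reagent bottles (caps at (312,253) and (357,262) in the 800 px picture), hood roof centre (257,335), cassette tab (362,330), box (466,245) and tray (495,330). Next I'll measure in enlarged crops.

Run:
```python
import cv2
i=cv2.imread('pics/top0.png')
# x 150..410, y 145..275
c=cv2.resize(i[150:270,150:310],(800,600),interpolation=cv2.INTER_CUBIC);cv2.imwrite('pics/c1.png',c)
c=cv2.resize(i[150:270,265:425],(800,600),interpolation=cv2.INTER_CUBIC);cv2.imwrite('pics/c2.png',c)
```

```text
(no output)
```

View pics/c1.png

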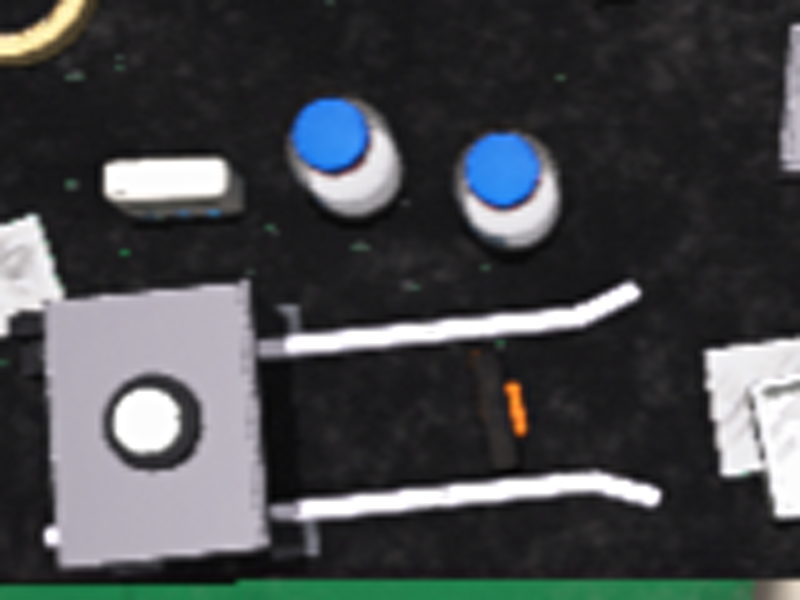

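View pics/c2.png

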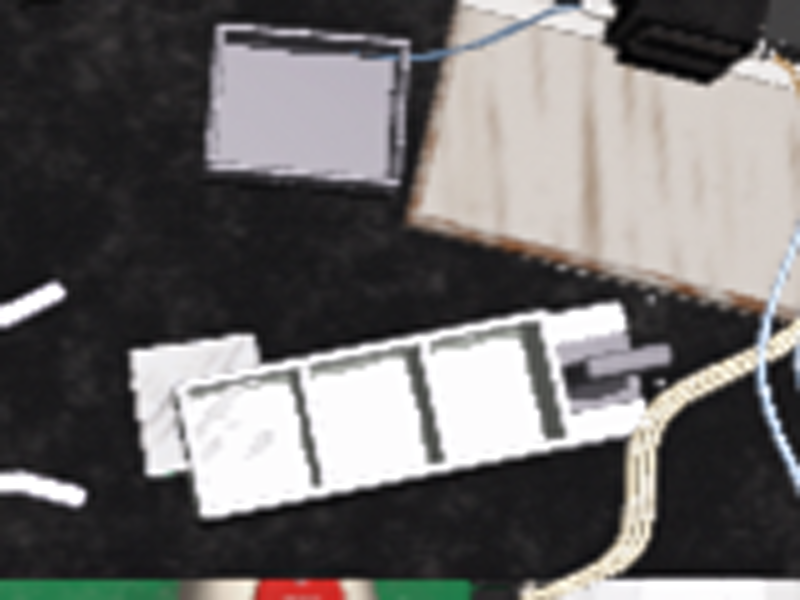

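c1 shows hood corners (47,303),(247,283),(268,548),(62,567), button (146,421), caps (330,135) and (502,170), cassette tab (515,410) and its block at about x 475–515. c2 shows tray rim corners (180,390),(540,313),(563,437),(203,518), fin (628,358) and box (218,30)–(405,180).

```bash
cat >> h.py <<'E'
def P(s,ox,u,v,z,oy=150,k=5): return w(s,((u+.5)/k-.5+ox,(v+.5)/k-.5+oy),z)
E
python3 - <<'E'
from h import *
np.set_printoptions(precision=4,suppress=True)
s=load('top0');sc=load('scene0')
def c1(n,u,v,z):print(n,P(s,150,u,v,z)[:2])
def c2(n,u,v,z):
    p=P(s,265,u,v,z);print(n,p[:2],proj(sc,p)[0]/.7)
for q in[(47,303),(247,283),(268,548),(62,567)]:c1('hood',*q,.134)
c1('button',146,421,.15);c1('capA',330,135,.106);c1('capB',502,170,.106)
for q in[(290,345),(580,318),(635,291),(300,512),(600,482),(658,497)]:c1('rail',*q,.022)
for q in[(503,384),(512,384),(526,434),(517,437)]:c1('tab',*q,.012)
for q in[(474,353),(520,465),(495,353)]:c1('cass',*q,.026)
for q in[(180,390),(540,313),(563,437),(203,518)]:c2('tray',*q,.055)
for q in[(625,300),(647,432)]:c2('trayfloor',*q,.005)
for q in[(590,362),(668,352)]:c2('fin',*q,.09)
for q in[(218,27),(409,40),(400,187),(207,172)]:c2('box',*q,.03)
for q in[(132,350),(255,335),(148,475)]:c2('paper',*q,.0)
c1('timer',105,160,.062);c1('timer',228,160,.062);c1('timer',228,198,.062)
E
```

```text
hood [0.5172 0.4659]
hood [0.5273 0.3662]
hood [0.395  0.3524]
hood [0.3861 0.4533]
button [0.4569 0.4109]
capA [0.6093 0.3299]
capB [0.5907 0.2398]
rail [0.5075 0.3618]
rail [0.5225 0.2003]
rail [0.5378 0.1695]
rail [0.4151 0.3542]
rail [0.4312 0.189 ]
rail [0.4229 0.1569]
tab [0.4864 0.2436]
tab [0.4864 0.2386]
tab [0.4584 0.2305]
tab [0.4567 0.2356]
cass [0.5025 0.2591]
cass [0.4405 0.2331]
cass [0.5025 0.2474]
tray [0.4794 0.1049] [373.4324 363.3091]
tray [ 0.5212 -0.092 ] [464.2305 445.3248]
tray [ 0.4537 -0.1021] [425.7419 469.402 ]
tray [0.4106 0.0933] [336.0151 383.5437]
trayfloor [ 0.5346 -0.1533] [492.3668 494.4904]
trayfloor [ 0.4594 -0.1627] [449.7505 521.893 ]
fin [ 0.4911 -0.1088] [453.9558 447.0611]
fin [ 0.4963 -0.1502] [474.0179 468.4351]
box [0.688  0.0795] [493.1724 341.4349]
box [ 0.6805 -0.0291] [527.9847 387.0092]
box [ 0.5956 -0.0218] [479.8253 403.424 ]
box [0.6042 0.0867] [447.6161 355.4522]
paper [0.5067 0.1283] [381.997  371.4869]
paper [0.5152 0.0579] [407.3685 399.1413]
paper [0.4358 0.1197] [344.8032 389.9971]
timer [0.6045 0.4578]
timer [0.6046 0.3912]
timer [0.5836 0.3907]
```

Emit:
apply_moves(travel=[[3, -3.5, 0], [6, -7, 0], [9, -10.5, 0], [12, -14, 0], [15, -17.5, 0], [18, -21, 0], [21, -24.5, 0], [24, -28, 0]], roll=[4, 8, 12, 16, 20, 24, 28, 30], gripper=[8.8, 8.8, 8.8, 8.8, 8.8, 8.8, 8.8, 8.8], newtons=20)

```text
clock: 0.77
tool_pos: [0.3741, 0.3501, 0.2525]
eef_rot: [-0.564, 0.427, 0.564, 0.427]
contact_force: [0.1, 0.9, -0.2]
opening: 0.999
```

Emit:
apply_moves(travel=[[3, -3, 0], [5, -6, 0], [7.2, -7.6, 0], [7.2, -7.6, -2], [7.2, -7.6, -4], [7.2, -7.6, -4], [7.2, -7.6, -4], [7.2, -7.6, -4]], roll=[0, 0, 0, 0, 0, 0, 0, 0], gripper=[8.8, 8.8, 8.8, 8.8, 8.8, 8.8, 8.8, 8.8])

```text
clock: 1.43
tool_pos: [0.4451, 0.2767, 0.2133]
eef_rot: [-0.563, 0.427, 0.563, 0.428]
contact_force: [-0.8, -0.2, 0.8]
opening: 0.999
```

Run:
```python
from h import *
s=snap('wrist','w1');print(r.get_state()['tool_pos'],-s['R'].T@s['t'],s['R'])
i=cv2.imread('pics/w1.png');cv2.imwrite('pics/w1b.png',cv2.resize(i,(800,600)))
```

```text
[0.44530599 0.27693634 0.21363844] [0.37738916 0.25778315 0.3459355 ] [[-0.26856583  0.96326002  0.00158897]
 [ 0.9265209   0.25787068  0.27397397]
 [ 0.26349842  0.07505226 -0.96173579]]
```

View pics/w1b.png

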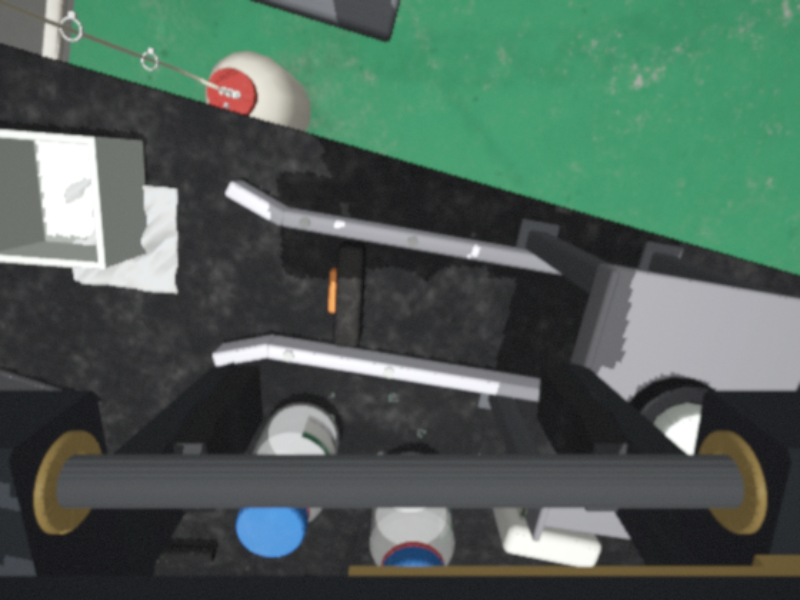

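The wrist view shows the cassette block at x 337–364, y 247–346 with its tab at (333,290), and the tray's pocket 1 and a paper wipe at left. I'll measure the cassette here.

Run:
```python
from h import *
s=load('w1')
for n,u,v,z in [('tab outer top',329,267,.012),('tab outer bot',328,312,.012),('blk right top',365,250,.026),('blk right bot',361,344,.026),('blk left top',342,250,.026),('blk left bot',335,344,.026)]:
    print(n,w(s,(u*.7,v*.7),z)[:2])
i=cv2.imread('pics/w1.png')[160:260,200:300];cv2.imwrite('pics/c3.png',cv2.resize(cv2.convertScaleAbs(i,alpha=2.2,beta=10),(600,600),interpolation=cv2.INTER_CUBIC))
```

```text
tab outer top [0.45654742 0.23102876]
tab outer bot [0.48759409 0.2377056 ]
blk right top [0.43625536 0.25178155]
blk right bot [0.49897055 0.26521743]
blk left top [0.44020604 0.23759861]
blk left bot [0.50367251 0.24831238]
```

View pics/c3.png

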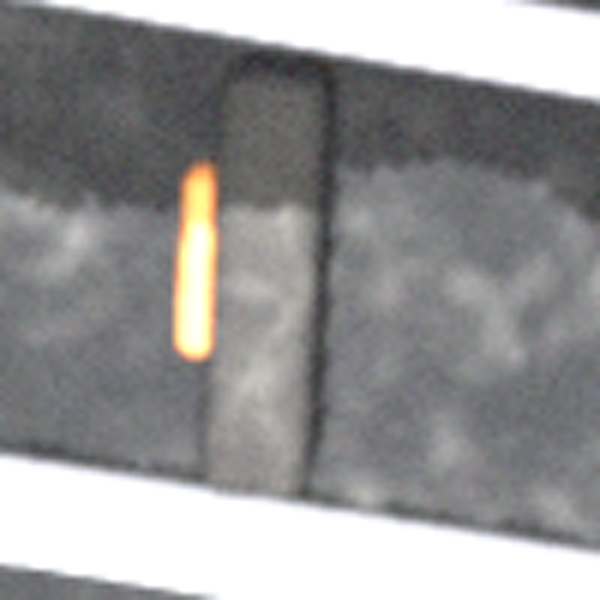

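Emit:
apply_moves(travel=[[1.2, -1.4, -2], [2.5, -2.8, -4], [2.5, -2.8, -6], [2.5, -2.8, -8], [2.5, -2.8, -10], [2.5, -2.8, -12], [2.5, -2.8, -12], [2.5, -2.8, -12]], roll=[-1, -2, -3, -3, -3, -3, -3, -3], gripper=[7, 6, 6, 6, 6, 6, 6, 6])

```text
clock: 2.15
tool_pos: [0.4701, 0.2486, 0.0931]
eef_rot: [-0.552, 0.442, 0.552, 0.442]
contact_force: [0.6, 0.1, 0.6]
opening: 0.679
```

Emit:
apply_moves(travel=[[0, 0, -2], [0, 0, -4], [0, 0, -6], [0, 0, -7.3], [0, 0, -7.3], [0, 0, -7.3], [0, 0, -7.3], [0, 0, -7.3]], roll=[0, 0, 0, 0, 0, 0, 0, 0], gripper=[6, 6, 6, 6, 6, 0, 0, 0])

```text
clock: 2.82
tool_pos: [0.4712, 0.2487, 0.0213]
eef_rot: [0.552, -0.442, -0.551, -0.444]
contact_force: [-0.3, 0.2, 0.2]
opening: 0.479
```

Emit:
apply_moves(travel=[[0, 0, 0], [0, 0, 0], [0, 0, 0], [0, 0, 1], [0, 0, 2], [0, 0, 4], [0, 0, 6], [0, 0, 8]], roll=[0, 0, 0, 0, 0, 0, 0, 0], gripper=[0, 0, 0, 0, 0, 0, 0, 0])

```text
clock: 3.48
tool_pos: [0.4701, 0.2479, 0.1014]
eef_rot: [0.552, -0.442, -0.552, -0.442]
contact_force: [0.3, 0.6, 0.5]
opening: 0.264
```

Emit:
apply_moves(travel=[[0, -1, 3], [1, -3, 5], [3, -5, 6], [5, -7, 6], [7, -9.5, 6], [9, -12, 6], [11, -14.5, 6], [13, -17, 6]], roll=[4, 10, 16, 22, 28, 34, 40, 46], gripper=[0, 0, 0, 0, 0, 0, 0, 0])

```text
clock: 4.15
tool_pos: [0.601, 0.076, 0.161]
eef_rot: [0.681, -0.19, -0.681, -0.19]
contact_force: [0.3, 1.2, -0.5]
opening: 0.26
```

```bash
python3 -c "
from h import *
s=r.get_state();print(s['q'],s['tool_pos'],s['eef_rot'],s['opening'])"
```

```text
[ 0.13590802  0.8431494  -0.616906    1.69569768  0.63818113  0.81317553
  1.82078803] [0.60095389 0.07604976 0.16099669] [ 0.68133136 -0.1904037  -0.68074588 -0.19005013] 0.2598960429930671
```

Emit:
apply_moves(travel=[[1, -1, 0], [2, -2.5, 0], [3, -3.5, 0], [4.1, -4.7, 0], [4.1, -4.7, -3], [4.1, -4.7, -6], [4.1, -4.7, -6], [4.1, -4.7, -6]], roll=[6, 12, 18, 24, 27, 27, 27, 27], gripper=[0, 0, 0, 0, 0, 0, 0, 0])

```text
clock: 4.82
tool_pos: [0.6401, 0.0305, 0.0995]
eef_rot: [-0.706, 0.028, 0.708, 0.027]
contact_force: [0.7, -0.3, -0.0]
opening: 0.263
```

Run:
```python
from h import *
s=snap('wrist','w2');print(r.get_state()['tool_pos'],r.get_state()['eef_rot'])
cv2.imwrite('pics/w2b.png',cv2.imread('pics/w2.png'))
for yaw in (-4,):
  c,sn=np.cos(np.radians(-4)),np.sin(np.radians(-4))
  print(proj(s,[[.642+c*a-sn*b,.029+sn*a+c*b,.03] for a,b in((.0425,.055),(.0425,-.055),(-.0425,-.055),(-.0425,.055))]))
```

```text
[0.64132984 0.03130952 0.10101248] [ 0.7066748  -0.02758551 -0.70645957 -0.02765225]
[[211.30721405 312.19110951]
 [199.26824263 138.94769685]
 [350.54666619 137.60868002]
 [342.62023166 310.90550765]]
```

View pics/w2b.png

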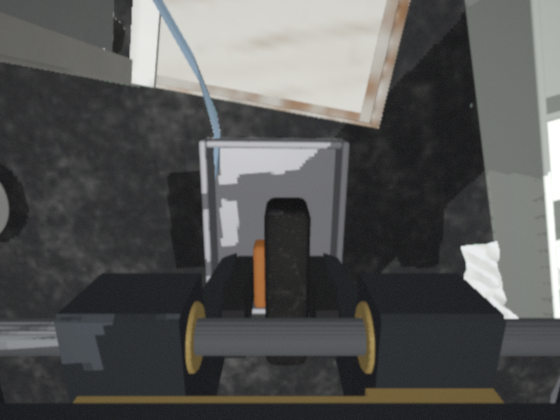

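Cassette held at (287,280), directly over the box (rim x 203–347, predicted 199–350). Lower and release.

Emit:
apply_moves(travel=[[0, 0, -2], [0, 0, -4], [0, 0, -6], [0, 0, -7], [0, 0, -7], [0, 0, -7], [0, 0, -7], [0, 0, -7]], roll=[0, 0, 0, 0, 0, 0, 0, 0], gripper=[0, 0, 0, 0, 0, 0, 3.4, 3.4])

```text
clock: 5.53
tool_pos: [0.6424, 0.0315, 0.0316]
eef_rot: [0.708, -0.027, -0.706, -0.028]
contact_force: [-0.2, 0.0, 0.3]
opening: 0.378
```

Emit:
apply_moves(travel=[[0, 0, 0], [0, 0, 1], [0, 0, 3], [0, 0, 6], [0, 0, 9], [0, 0, 12], [0, 2, 15], [0, 4, 16]], roll=[0, 0, 0, 0, 0, 0, -5, -10], gripper=[3.4, 3.4, 3.4, 3.4, 3.4, 5, 6, 6])

```text
clock: 6.2
tool_pos: [0.6435, 0.071, 0.1954]
eef_rot: [0.704, -0.091, -0.699, -0.093]
contact_force: [1.4, 1.2, 0.3]
opening: 0.587
```

Run:
```python
from h import *
np.set_printoptions(precision=4,suppress=True)
t=snap('top','top1');sc=snap('scene','scene1')
def blobs(s):
    hsv=cv2.cvtColor(s['image'],cv2.COLOR_RGB2HSV);m=cv2.inRange(hsv,(100,140,60),(118,255,255))
    n,_,st,c=cv2.connectedComponentsWithStats(m);return [(c[i],st[i,4]) for i in range(1,n) if st[i,4]>40]
for c,a in blobs(t):
    p=w(t,c,.106);print('top',c,a,p[:2])
for c,a in blobs(sc):
    print('scene',c,a,w(sc,c,.1)[:2])
i=cv2.imread('pics/top1.png')
cv2.imwrite('pics/c4.png',cv2.resize(i[135:275,230:430],(800,560),interpolation=cv2.INTER_CUBIC))
```

```text
top [272.2065  19.0978] 184 [1.0543 0.1815]
top [166.9179  47.0037] 268 [0.9697 0.469 ]
top [282.0751  62.0231] 173 [0.9286 0.1546]
top [ 77.9787 101.0638] 141 [0.8138 0.6987]
top [ 95.3864 110.1894] 132 [0.7888 0.6516]
top [215.4505 176.2582] 182 [0.6102 0.3303]
top [249.8824 183.4   ] 170 [0.5912 0.2401]
scene [270.114   90.0965] 114 [0.8046 0.6886]
scene [364.78 128.12] 50 [0.9438 0.3701]
scene [434.98   143.9333] 150 [1.076  0.2179]
scene [266.6446 166.7108] 166 [0.6089 0.3319]
scene [408.7552 170.6923] 143 [0.9273 0.1545]
scene [277.5698 189.2235] 179 [0.5912 0.24  ]
```

View pics/c4.png

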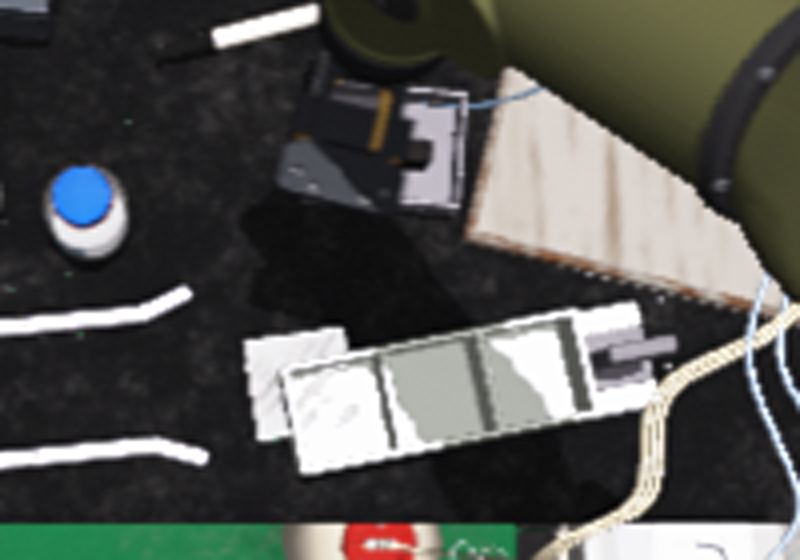

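c4 shows the tray unmoved (rim corners (285,375),(570,315),(592,408),(303,475)) and the wipe against pocket 1. I'll use pockets 2 and 3. Next, bottle B at (0.591,0.240).

Emit:
apply_moves(travel=[[-1, 3, 0], [-2, 6, 0], [-3, 9, 0], [-4, 12, 0], [-4.6, 14.5, -1], [-5.2, 16.9, -2], [-5.2, 16.9, -3], [-5.2, 16.9, -3]], roll=[0, 0, 0, 0, 0, 0, 0, 0], gripper=[6, 6, 6, 6, 6, 6, 6, 6])

```text
clock: 6.97
tool_pos: [0.5874, 0.2402, 0.1578]
eef_rot: [-0.7, 0.089, 0.703, 0.087]
contact_force: [-0.1, -1.1, 0.6]
opening: 0.68
```

```bash
python3 -c "
from h import *
s=r.get_state();print(s['q'],s['tool_pos'],s['eef_rot'],s['opening'])"
```

```text
[-0.10767448  0.8964014  -0.67789494  1.59861457  0.67614251  0.89865914
  1.85391897] [0.58741636 0.24018601 0.15778893] [-0.70047063  0.08852126  0.70283944  0.08672721] 0.6801855917775743
```

Emit:
apply_moves(travel=[[0.2, 0, -1.5], [0.3, 0, -3], [0.3, 0, -4.2], [0.3, 0, -5], [0.3, 0, -5], [0.3, 0, -5], [0.3, 0, -5], [0.3, 0, -5]], roll=[0, 0, 0, 0, 0, 0, 0, 0], gripper=[6, 6, 6, 6, 6, 6, 6, 6])

```text
clock: 7.63
tool_pos: [0.5926, 0.2404, 0.1105]
eef_rot: [0.702, -0.089, -0.701, -0.089]
contact_force: [-0.7, 1.0, 0.5]
opening: 0.684
```

Emit:
apply_moves(travel=[[0, 0, -0.3], [0, 0, -0.3], [0, 0, -0.3], [0, 0, -0.3], [0, 0, -0.3], [0, 0, -0.3], [0, 0, 0.7], [0, 0, 1.7]], roll=[0, 0, 0, 0, 0, 0, 0, 0], gripper=[6, 3, 3, 3, 3, 3, 3, 3], newtons=25)

```text
clock: 8.3
tool_pos: [0.5917, 0.2397, 0.1268]
eef_rot: [-0.701, 0.089, 0.702, 0.089]
contact_force: [1.0, 0.4, -1.4]
opening: 0.436
```

Emit:
apply_moves(travel=[[0, 0, 2], [0, 0, 4], [0, 0, 6], [0, 0, 8.5], [0, 0, 8.5], [-1, -2, 8.5], [-2, -5, 8.5], [-3, -8, 8.5]], roll=[0, 0, 0, 0, 0, 0, 0, 0], gripper=[3, 3, 3, 3, 3, 3, 3, 3])

```text
clock: 8.97
tool_pos: [0.5614, 0.1601, 0.2119]
eef_rot: [0.702, -0.088, -0.702, -0.089]
contact_force: [1.0, -0.2, -1.8]
opening: 0.434
```

Run:
```python
from h import *
s=r.get_state();print(s['tool_pos'],s['eef_rot'],s['opening'])
snap('wrist','w3')
```

```text
[0.56140189 0.16014196 0.211939  ] [ 0.70161954 -0.08812339 -0.70151153 -0.08857688] 0.4342365175302973
```

View pics/w3.png

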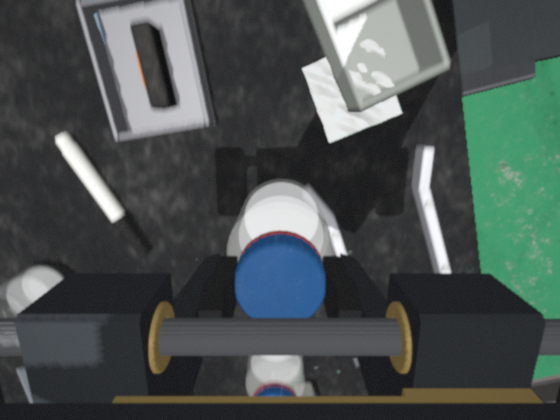

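The wrist view shows the cassette flat in the box at (152,65) and the bottle held by its cap at (281,277). The tray nose is at upper right.

Emit:
apply_moves(travel=[[-1, -0.5, 0], [-2, -1, 0], [-3, -1.5, 0], [-4, -2, 0], [-5, -2, 0], [-6, -2, 0], [-7, -2, 0], [-7, -2, 0]], roll=[0, 5, 10, 15, 20, 25, 25, 25], gripper=[3, 3, 3, 3, 3, 3, 3, 3])

```text
clock: 9.68
tool_pos: [0.4903, 0.1399, 0.2117]
eef_rot: [-0.703, -0.065, 0.705, -0.066]
contact_force: [-1.0, -1.0, -2.0]
opening: 0.431
```

Run:
```python
from h import *
s3=load('w3');p=np.array([.5614,.1601,.2119]);
print('cap top pred',proj(s3,p+[0,0,-.0015]))
j=np.array([.968,-.25,0]); 
print([proj(s3,p+[.02*np.cos(a),.02*np.sin(a),-.0015])[0].round() for a in np.arange(0,6.28,1.0472)])
s=r.get_state();print(s['tool_pos'],s['eef_rot'],s['opening'],s['q'][6])
snap('wrist','w4')
i=cv2.imread('pics/w4.png');cv2.imwrite('pics/w4b.png',cv2.resize(i,(800,600),interpolation=cv2.INTER_CUBIC))
```

```text
cap top pred [[279.9354934  286.16326918]]
[array([234., 297.]), array([268., 326.]), array([312., 316.]), array([326., 275.]), array([293., 243.]), array([246., 255.])]
[0.49026966 0.1399177  0.21174808] [-0.70337674 -0.06513721  0.70477736 -0.06562913] 0.43077015233471067 2.2083946207433565
```

View pics/w4b.png

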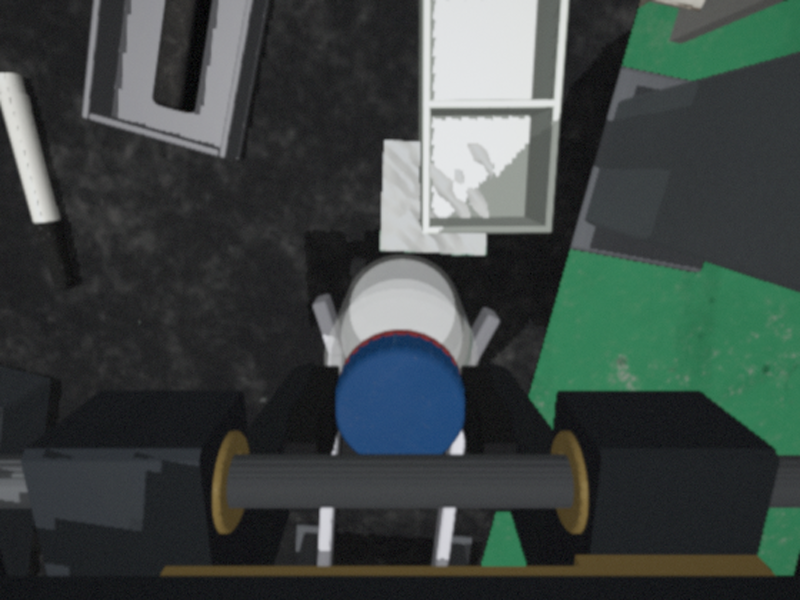

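The wrist view shows tray nose rim corners (424,232) and (552,232), side edges at (421,100) and (561,100), and the divider at y≈103. The bottle is centred in the jaws.

Run:
```python
from h import *
s=load('w4');f=lambda u,v,z=.055:w(s,((u+.5)*.7-.5,(v+.5)*.7-.5),z)[:2]
a,b,c,d,e,g=f(424,232),f(553,232),f(420,20),f(566.5,20),f(432,103),f(553,103)
print(a,b,'w',np.linalg.norm(a-b),c,d,np.linalg.norm(c-d))
n=(a+b)/2;m=(c+d)/2;u=(n-m)/np.linalg.norm(n-m);print('nose',n,'dir',np.degrees(np.arctan2(u[1],u[0])),'divider',np.dot(n-(e+g)/2,u))
for th in(u,):
  o=n-.103*th;print('origin',o,'pocket3',o-.067*th,'p1',o+.067*th,'handle',o-.131*th)
t=load('top1')
print('fin top proj in c4', (proj(t,np.r_[o-.108*u,.09])-[230,135])*4,(proj(t,np.r_[o-.154*u,.09])-[230,135])*4, (proj(t,np.r_[n+.037*np.array([u[1],-u[0]]),.055])-[230,135])*4)
```

```text
[0.48198108 0.10697046] [0.40917138 0.09335583] w 0.07407165455840074 [0.50549156 0.00062182] [ 0.43142563 -0.01330196] 0.07536333653633386
nose [0.44557623 0.10016314] dir 102.12574107493124 divider 0.06909317741532021
origin [ 0.46721219 -0.00053882] pocket3 [ 0.48128606 -0.06604398] p1 [0.45313831 0.06496634] handle [ 0.49472976 -0.12861608]
fin top proj in c4 [[606.42224293 349.76241331]] [[673.98461439 335.09962054]] [[277.90477858 366.88275301]]
```

Emit:
apply_moves(travel=[[-0.2, -3, 0], [-0.4, -6, 0], [-0.6, -9, 0], [-0.7, -12, 0], [-0.8, -15, 0], [-0.9, -18, 0], [-0.9, -20.6, 0], [-0.9, -20.6, 0]], roll=[1.5, 1.5, 1.5, 1.5, 1.5, 1.5, 1.5, 1.5], gripper=[3, 3, 3, 3, 3, 3, 3, 3])

```text
clock: 10.4
tool_pos: [0.4832, -0.0733, 0.2108]
eef_rot: [-0.703, -0.068, 0.705, -0.072]
contact_force: [0.5, 0.2, -1.8]
opening: 0.433
```

Emit:
apply_moves(travel=[[0, 0, 0], [0, 0, 0], [0, 0, 0], [0, 0, -1], [0, 0, -2], [0, 0, -3], [0, 0, -3], [0, 0, -3]], roll=[0, 0, 0, 0, 0, 0, 0, 0], gripper=[3, 3, 3, 3, 3, 3, 3, 3])

```text
clock: 11.07
tool_pos: [0.4826, -0.0656, 0.1807]
eef_rot: [-0.702, -0.074, 0.704, -0.074]
contact_force: [-0.3, 0.6, -0.7]
opening: 0.432
```

Run:
```python
from h import *
s=r.get_state();print(s['tool_pos'],s['eef_rot'],s['opening'],s['q'])
snap('wrist','w5')
```

```text
[ 0.48257085 -0.06564079  0.1807309 ] [-0.70236777 -0.07448496  0.70400291 -0.07423887] 0.4320288981580208 [ 0.54770838  0.75479811 -0.84750009  2.02490422  0.84249128  0.75830838
  2.52560902]
```

View pics/w5.png

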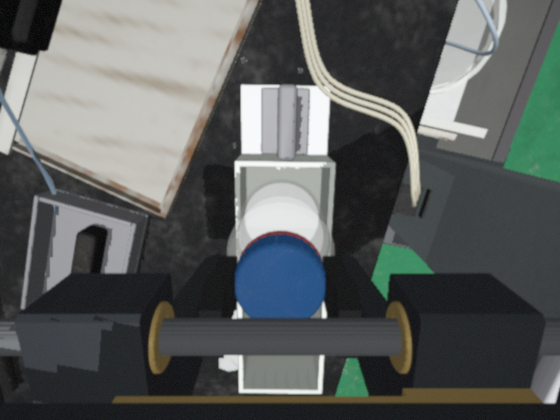

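Bottle is over pocket 3, the back wall rim is at (235,160)–(334,158) and the fin at (287,120). Quick check against the estimate before lowering.

Run:
```python
from h import *
s=load('w5');a,b=w(s,(235,160),.055)[:2],w(s,(334.5,158),.055)[:2]
m=(a+b)/2;d=b-a;print(a,b,np.linalg.norm(d),m); u=np.array([np.cos(np.radians(102.2)),np.sin(np.radians(102.2))]);print('origin',m+.103*u,'p3',m+.036*u, 'yaw',np.degrees(np.arctan2(d[1],d[0]))+180+90)
```

```text
[ 0.52190277 -0.09469113] [ 0.45120057 -0.1112787 ] 0.07262194986922575 [ 0.48655167 -0.10298491]
origin [ 0.46478522 -0.00231108] p3 [ 0.47894398 -0.06779794] yaw 103.2034658073027
```

Emit:
apply_moves(travel=[[-0.2, -0.1, -1], [-0.2, -0.1, -2], [-0.2, -0.1, -3], [-0.2, -0.1, -4], [-0.2, -0.1, -5], [-0.2, -0.1, -6], [-0.2, -0.1, -6], [-0.2, -0.1, -6]], roll=[0, 0, 0, 0, 0, 0, 0, 0], gripper=[3, 3, 3, 3, 3, 3, 3, 3])

```text
clock: 11.78
tool_pos: [0.481, -0.0668, 0.1214]
eef_rot: [-0.703, -0.074, 0.704, -0.074]
contact_force: [0.1, -0.4, -1.4]
opening: 0.428
```

Emit:
apply_moves(travel=[[0, 0, -0.3], [0, 0, -0.6], [0, 0, -0.6], [0, 0, -0.6], [0, 0, -0.6], [0, 0, -0.6], [0, 0, -0.6], [0, 0, -0.6]], roll=[0, 0, 0, 0, 0, 0, 0, 0], gripper=[3, 3, 3, 3, 3, 3, 3, 3])

```text
clock: 12.45
tool_pos: [0.4813, -0.0669, 0.1158]
eef_rot: [0.703, 0.074, -0.703, 0.074]
contact_force: [0.4, -0.4, -1.6]
opening: 0.432
```

Emit:
apply_moves(travel=[[0, 0, -0.2], [0, 0, -0.3], [0, 0, -0.3], [0, 0, -0.3], [0, 0, -0.3], [0, 0, -0.3], [0, 0, 0.5], [0, 0, 2]], roll=[0, 0, 0, 0, 0, 0, 0, 0], gripper=[3, 3, 5.5, 5.5, 5.5, 5.5, 5.5, 5.5])

```text
clock: 13.12
tool_pos: [0.4803, -0.0669, 0.1354]
eef_rot: [-0.702, -0.074, 0.704, -0.074]
contact_force: [-0.1, -0.8, -0.1]
opening: 0.628
```

Emit:
apply_moves(travel=[[0, 0, 3], [0, 1, 6], [1, 4, 8], [2, 7, 8], [3, 10, 8], [4, 13, 8], [5, 16, 8], [6, 19, 8]], roll=[0, 0, -3, -6, -9, -12, -15, -18], gripper=[5.5, 6, 6, 6, 6, 6, 6, 6])

```text
clock: 13.78
tool_pos: [0.5414, 0.1247, 0.2166]
eef_rot: [0.706, -0.038, -0.706, -0.038]
contact_force: [0.8, -0.2, 0.7]
opening: 0.679
```

Run:
```python
from h import *
s=r.get_state();print(s['tool_pos'],s['eef_rot'],s['opening'],s['q'][6])
t=snap('top','top2');sc=snap('scene','scene2');wr=snap('wrist','w6')
for n,q in(('top',t),('scene',sc),('wrist',wr)):
    hsv=cv2.cvtColor(q['image'],cv2.COLOR_RGB2HSV);m=cv2.inRange(hsv,(100,140,60),(118,255,255))
    k,_,st,c=cv2.connectedComponentsWithStats(m)
    for i in range(1,k):
        p=w(q,c[i],.11 if c[i][0]>250 else .106)
        if st[i,4]>40 and p[0]<.7:print(n,c[i],st[i,4],p[:2])
```

```text
[0.54135837 0.12465607 0.21655398] [ 0.7061726  -0.0375645  -0.70603303 -0.03776937] 0.6794772848434699 2.079464344209953
top [215.45054945 176.25824176] 182 [0.6102038  0.33033718]
top [367.70921986 226.64539007] 141 [ 0.47717402 -0.06441992]
scene [301.82594937 294.75949367] 316 [ 0.47724426 -0.0701467 ]
```

Emit:
apply_moves(travel=[[1, 3, 0], [2, 6, 0], [3, 9, 0], [4, 12, 0], [5, 15, 0], [6, 18, 0], [6.8, 20.6, 0], [6.8, 20.6, 0]], roll=[-6, -12, -18, -24, -30, -36, -42, -48], gripper=[6, 6, 6, 6, 6, 6, 6, 6])

```text
clock: 14.6
tool_pos: [0.6084, 0.3347, 0.216]
eef_rot: [-0.629, 0.319, 0.631, 0.323]
contact_force: [-0.1, -0.2, 0.2]
opening: 0.683
```

Emit:
apply_moves(travel=[[0, 0, 0], [0, 0, 0], [0, 0, 0], [0, 0, -2], [0, 0, -4], [0, 0, -6], [0, 0, -6], [0, 0, -6]], roll=[0, 0, 0, 0, 0, 0, 0, 0], gripper=[6, 6, 6, 6, 6, 6, 6, 6])

```text
clock: 15.27
tool_pos: [0.609, 0.327, 0.1551]
eef_rot: [-0.63, 0.322, 0.63, 0.32]
contact_force: [0.7, 0.9, 0.5]
opening: 0.682
```

Emit:
apply_moves(travel=[[0.1, 0.3, -1], [0.1, 0.3, -2], [0.1, 0.3, -3], [0.1, 0.3, -4], [0.1, 0.3, -4.6], [0.1, 0.3, -4.6], [0.1, 0.3, -4.6], [0.1, 0.3, -4.6]], roll=[0, 0, 0, 0, 0, 0, 0, 0], gripper=[6, 6, 6, 6, 6, 6, 6, 6])

```text
clock: 15.93
tool_pos: [0.6104, 0.3324, 0.1101]
eef_rot: [0.63, -0.321, -0.63, -0.321]
contact_force: [0.6, -0.6, 0.6]
opening: 0.683
```

Emit:
apply_moves(travel=[[0, -0.1, -0.2], [0, -0.1, -0.2], [0, -0.1, -0.2], [0, -0.1, -0.2], [0, -0.1, -0.2], [0, -0.1, -0.2], [0, -0.1, 0.8], [0, -0.1, 1.8]], roll=[0, 0, 0, 0, 0, 0, 0, 0], gripper=[6, 3, 3, 3, 3, 3, 3, 3])

```text
clock: 16.6
tool_pos: [0.6098, 0.3307, 0.1278]
eef_rot: [-0.63, 0.321, 0.63, 0.32]
contact_force: [-0.0, 0.0, -0.8]
opening: 0.437
```

Emit:
apply_moves(travel=[[0, 0, 2], [0, 0, 5], [0, 0, 8], [-1, -2, 9], [-2, -5, 9], [-3, -8, 9], [-4, -11, 9], [-5, -14, 9]], roll=[0, 0, 0, 5, 11, 17, 23, 29], gripper=[3, 3, 3, 3, 3, 3, 3, 3])

```text
clock: 17.27
tool_pos: [0.5599, 0.1899, 0.2191]
eef_rot: [0.691, -0.151, -0.69, -0.151]
contact_force: [-0.3, -0.9, -0.6]
opening: 0.437
```

Emit:
apply_moves(travel=[[-1, -2, 0], [-2, -4, 0], [-3, -6, 0], [-4, -8, 0], [-5, -10, 0], [-6, -12, 0], [-7, -14, 0], [-8, -16, 0]], roll=[5, 10, 15, 20, 25, 30, 35, 38], gripper=[3, 3, 3, 3, 3, 3, 3, 3])

```text
clock: 17.93
tool_pos: [0.4802, 0.0301, 0.2188]
eef_rot: [0.703, 0.081, -0.702, 0.082]
contact_force: [-0.4, -0.1, 0.2]
opening: 0.436
```

Run:
```python
from h import *
s=r.get_state();print(s['tool_pos'],s['eef_rot'],s['opening'],s['q'][6])
snap('wrist','w7')
p=s['tool_pos']
```

```text
[0.48018525 0.03008658 0.21875989] [ 0.70298347  0.08120668 -0.70180195  0.08181521] 0.4363795574670134 2.4203724883147957
```

View pics/w7.png

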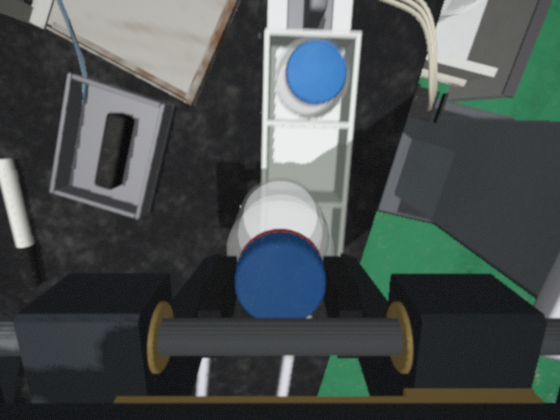

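Bottle B stands in pocket 3 (cap (316,71)), the back rim is at (265,31)–(361,31) and the divider at y≈123. The second bottle is in hand and the cassette is in the box at (117,150).

Run:
```python
from h import *
s=load('w7');f=lambda u,v:w(s,(u,v),.055)[:2]
a,b,c,d=f(264.5,31),f(361.5,31),f(262.5,123.5),f(353.5,123.5)
print(a,b,np.linalg.norm(a-b),c,d,np.linalg.norm(c-d))
m=(a+b)/2;n=(c+d)/2;u=n-m;L=np.linalg.norm(u);u/=L;print('yaw',np.degrees(np.arctan2(u[1],u[0])),L,'origin',n+.0335*u,m+.103*u)
```

```text
[ 0.52142374 -0.09356987] [ 0.44954412 -0.11047515] 0.07384082589820064 [ 0.50815146 -0.02655052] [ 0.43598861 -0.04353551] 0.07413478991824687
yaw 101.32473792960397 0.06830948639032836 origin [ 0.46549165 -0.00219526] [ 0.46525787 -0.00102793]
```

Emit:
apply_moves(travel=[[-0.7, -1.5, 0], [-1.4, -3.1, 0], [-1.4, -3.1, -1], [-1.4, -3.1, -2], [-1.4, -3.1, -3], [-1.4, -3.1, -4], [-1.4, -3.1, -4], [-1.4, -3.1, -4]], roll=[0, 0, 0, 0, 0, 0, 0, 0], gripper=[3, 3, 3, 3, 3, 3, 3, 3])

```text
clock: 18.65
tool_pos: [0.4664, 0.0013, 0.1773]
eef_rot: [-0.702, -0.081, 0.703, -0.08]
contact_force: [0.2, 0.0, -0.0]
opening: 0.438
```

Emit:
apply_moves(travel=[[0, 0, -1], [0, 0, -2], [0, 0, -3], [0, 0, -4], [0, 0, -5], [0, 0, -6], [0, 0, -6], [0, 0, -6]], roll=[0, 0, 0, 0, 0, 0, 0, 0], gripper=[3, 3, 3, 3, 3, 3, 3, 3])

```text
clock: 19.32
tool_pos: [0.4666, 0.0008, 0.118]
eef_rot: [0.703, 0.08, -0.702, 0.08]
contact_force: [-0.1, -0.4, -0.8]
opening: 0.433
```

Emit:
apply_moves(travel=[[0, 0, -0.2], [0, 0, -0.4], [0, 0, -0.4], [0, 0, -0.4], [0, 0, -0.4], [0, 0, -0.4], [0, 0, 0.5], [0, 0, 2]], roll=[0, 0, 0, 0, 0, 0, 0, 0], gripper=[3, 3, 5.5, 5.5, 5.5, 5.5, 5.5, 5.5])

```text
clock: 19.98
tool_pos: [0.4655, -0.0001, 0.1372]
eef_rot: [-0.702, -0.08, 0.703, -0.08]
contact_force: [0.1, -0.2, -0.4]
opening: 0.621
```

Emit:
apply_moves(travel=[[0, 0, 3], [0, 0, 6], [0, 0, 8], [0.5, -2, 8], [1, -4, 8], [1, -4, 8], [1, -4, 8], [1, -4, 8]], roll=[0, -5, -12, -19, -26, -33, -40, -47], gripper=[5.5, 5.5, 5.5, 5, 4, 4, 4, 4])

```text
clock: 20.65
tool_pos: [0.4762, -0.0404, 0.2179]
eef_rot: [0.676, -0.209, -0.675, -0.209]
contact_force: [-0.3, 1.1, 0.3]
opening: 0.45
```

Emit:
apply_moves(travel=[[0, 0, 0], [0, 0, 0], [0, 0, 0], [0, 0, 0], [0, 0, 0], [0, 0, 0], [0, 0, 0], [0, 0, 0]], roll=[-7, -14, -21, -28, -35, -42, -49, -56], gripper=[4, 4, 4, 4, 4, 4, 4, 4])

```text
clock: 21.32
tool_pos: [0.4761, -0.0398, 0.2179]
eef_rot: [-0.499, 0.501, 0.499, 0.501]
contact_force: [-1.0, 0.6, -0.0]
opening: 0.452
```

Emit:
apply_moves(travel=[[0, 0, 0], [0, 0, 0], [0, 0, 0], [0, 0, 0], [0, 0, 0], [0, 0, 0], [0, 0, 0], [0, 0, 0]], roll=[-7, -14, -21, -28, -35, -42, -49, -56], gripper=[4, 4, 4, 4, 4, 4, 4, 4])

```text
clock: 21.98
tool_pos: [0.4761, -0.0397, 0.2179]
eef_rot: [-0.205, 0.677, 0.205, 0.677]
contact_force: [0.1, -0.7, 0.5]
opening: 0.455
```

Run:
```python
from h import *
s=r.get_state();print(s['tool_pos'],s['eef_rot'],s['opening'],s['q'])
from scipy.spatial.transform import Rotation as Ro
z=Ro.from_quat(s['eef_rot']).as_matrix()[:,2];print('jaw',np.degrees(np.arctan2(z[1],z[0])))
```

```text
[ 0.47612985 -0.03966497  0.21786645] [-0.20481078  0.67665878  0.20506363  0.67685622] 0.4546182043371876 [ 0.04638454  0.5563384  -0.09199511  2.0399546   0.09230871  0.54891821
  0.4774894 ]
jaw 33.69495410807185
```

Emit:
apply_moves(travel=[[0.4, -2, 0], [0.8, -4, 0], [1.2, -6, 0], [1.7, -8.9, 0], [1.7, -8.9, 0], [1.7, -8.9, 0], [1.7, -8.9, 0], [1.7, -8.9, 0]], roll=[-6, -12, -18, -21.7, -21.7, -21.7, -21.7, -21.7], gripper=[5, 5, 5, 5, 5, 5, 5, 5])

```text
clock: 22.65
tool_pos: [0.4931, -0.1275, 0.2177]
eef_rot: [-0.076, 0.703, 0.077, 0.703]
contact_force: [0.3, 0.7, 0.7]
opening: 0.564
```

Run:
```python
from h import *
s=r.get_state();print(s['tool_pos'],s['q'])
a=snap('wrist','w8');b=snap('scene','scene3')
i=cv2.imread('pics/w8.png');j=cv2.imread('pics/scene3.png')
c=cv2.resize(j[200:410,200:370],(454,560),interpolation=cv2.INTER_CUBIC)
cv2.imwrite('pics/m8.png',np.hstack([cv2.resize(i,(346,260)),cv2.resize(c,(454,560))[:260]])) if 0 else cv2.imwrite('pics/m8.png',np.hstack([cv2.resize(i[:, 80:480],(400,420)),cv2.resize(j[200:410,190:390],(400,420),interpolation=cv2.INTER_CUBIC)]))
```

```text
[ 0.49306166 -0.12746513  0.21770289] [ 1.64208873e-01  5.90261382e-01 -1.68648920e-03  1.95446682e+00
 -3.95267784e-04  5.97335637e-01  3.80525650e-01]
```

View pics/m8.png

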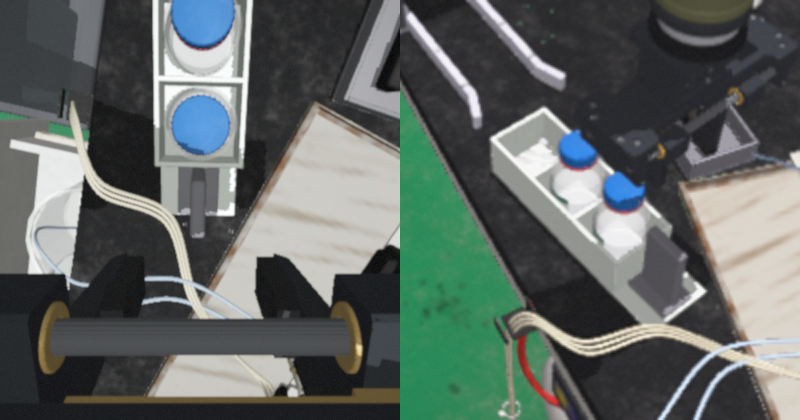

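Both bottles stand in pockets 2 and 3. The wrist half shows the fin top from (277,172) to (277,237) in original pixels. I'll compare with the tool axis.

Run:
```python
from h import *
s=load('w8')
a,b=w(s,(277,172),.09)[:2],w(s,(277,237),.09)[:2];print(a,b,np.linalg.norm(a-b),(a+b)/2)
print(proj(s,[.4931,-.1275,.09]))
c,d=w(s,(80+153,164),.055)[:2],w(s,(80+243,167),.055)[:2];m=(c+d)/2;print(c,d,np.linalg.norm(c-d),m,m-.028*np.array([-.21,.978]),np.degrees(np.arctan2(*(c-d)[::-1])))
```

```text
[ 0.48504431 -0.10023197] [ 0.4959846  -0.15021224] 0.051163638963289564 [ 0.49051446 -0.12522211]
[[279.66635932 208.86583159]]
[ 0.44854941 -0.10721315] [ 0.52274888 -0.09337567] 0.07547871879713751 [ 0.48564914 -0.10029441] [ 0.49152914 -0.12767841] -169.43624295508377
```

Emit:
apply_moves(travel=[[-0.1, 0, -3], [-0.1, 0, -6], [-0.1, 0, -9], [-0.1, 0, -11], [-0.1, 0, -13], [-0.1, 0, -14.7], [-0.1, 0, -14.7], [-0.1, 0, -14.7]], roll=[0, 0, 0, 0, 0, 0, 0, 0], gripper=[5, 5, 5, 5, 5, 5, 5, 5])

```text
clock: 23.42
tool_pos: [0.4918, -0.1282, 0.0704]
eef_rot: [-0.076, 0.704, 0.077, 0.702]
contact_force: [0.6, -0.2, 0.4]
opening: 0.566
```

Emit:
apply_moves(travel=[[0, 0, 0], [0, 0, 0], [0, 0, 0], [0, 0, 0], [0, 0, 0], [0, 0, 0], [0, 0, 0], [0, 0, 0]], roll=[0, 0, 0, 0, 0, 0, 0, 0], gripper=[0.5, 0.5, 0.5, 0.5, 0.5, 0.5, 0.5, 0.5], newtons=40)

```text
clock: 24.08
tool_pos: [0.4924, -0.129, 0.0711]
eef_rot: [-0.076, 0.703, 0.076, 0.703]
contact_force: [-0.5, 0.9, 4.8]
opening: 0.133
```

Run:
```python
from h import *
s=r.get_state();print(s['tool_pos'],s['eef_rot'],s['opening'])
from scipy.spatial.transform import Rotation as Ro
z=Ro.from_quat(s['eef_rot']).as_matrix()[:,2];j=np.degrees(np.arctan2(z[1],z[0]));print('jaw',j)
q=snap('wrist','w9')
# predicted tray nose for tray yaw=jaw+90, fin at tool
th=np.radians(j+90);u=np.array([np.cos(th),np.sin(th)]);v=np.array([-u[1],u[0]])
for du in(0,.01,-.01):
  print(du,[proj(q,np.r_[s['tool_pos'][:2]+(a+.131+du)*u+b*v,.055])[0].round(1) for a,b in((.103,.037),(.103,-.037),(-.103,.037),(-.103,-.037))])
```

```text
[ 0.49239283 -0.12902234  0.07111202] [-0.07559379  0.70285344  0.07550377  0.7032651 ] 0.13299416480413323
jaw 12.266621379049347
0 [array([ 145.2, -502.1]), array([ 412.8, -502.3]), array([194.8, 213.6]), array([363.5, 213.7])]
0.01 [array([ 141.2, -559.2]), array([ 416.8, -559.5]), array([193.3, 191.3]), array([365.1, 191.4])]
-0.01 [array([ 149. , -448.2]), array([ 409. , -448.4]), array([196.3, 235.2]), array([362.1, 235.2])]
```

View pics/w9.png

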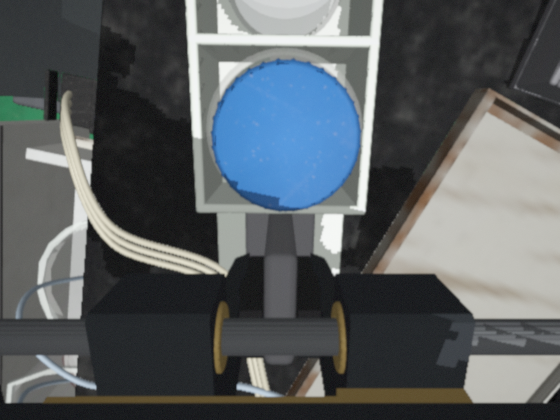

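Firm grip on the fin (opening 12 mm), with the tray back rim at (195–365, 211) as predicted. Now align the tray with the lane.

Emit:
apply_moves(travel=[[0.1, 0.6, 0], [0.3, 1.2, 0], [0.4, 1.8, 0], [0.6, 2.5, 0], [0.7, 3.2, 0], [0.9, 4, 0], [1, 5, 0], [1, 5, 0]], roll=[-1, -2, -3, -4, -5, -6, -6.9, -6.9], gripper=[0.5, 0.5, 0.5, 0.5, 0.5, 0.5, 0.5, 0.5])

```text
clock: 24.8
tool_pos: [0.5024, -0.0782, 0.0711]
eef_rot: [-0.034, 0.706, 0.033, 0.706]
contact_force: [-1.0, -0.2, 7.5]
opening: 0.135
```

```bash
cat > nose.py <<'E'
from h import *
import sys
from scipy.spatial.transform import Rotation as Ro
n=sys.argv[1]
s=r.get_state();p=s['tool_pos'];z=Ro.from_quat(s['eef_rot']).as_matrix()[:,2];j=np.degrees(np.arctan2(z[1],z[0]))
print(p,'jaw',j,'F',s['contact_force'],s['opening'])
X=np.array([-.094,.9956]);Y=np.array([-.9956,-.094]);d=p[:2]-[.4494,.4838];print('dock x,y of tool',d@X,d@Y,'nose',d@X+.235*np.cos(np.radians(j-5.4)),d@Y+.235*np.sin(np.radians(j-5.4)))
snap('top',n);i=cv2.imread('pics/%s.png'%n);cv2.imwrite('pics/%sc.png'%n,cv2.resize(i[170:270,150:350],(800,400),interpolation=cv2.INTER_CUBIC))
E
python3 nose.py t10
```

```text
[ 0.50241877 -0.07824879  0.07109049] jaw 5.453190883579596 F [-0.95741206 -0.15026188  7.45272942] 0.1347501728781296
dock x,y of tool -0.5645595365707529 4.7100815303606724e-05 nose -0.32955963783752795 0.00026526445583599837
```

View pics/t10c.png

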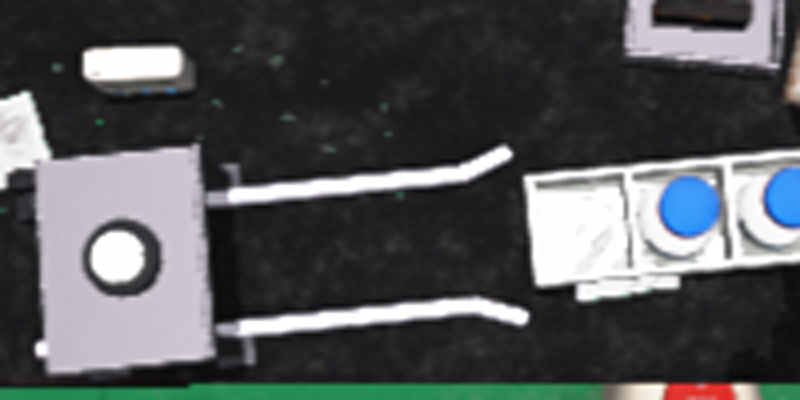

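The tray is aligned: nose wall at (530,175)–(537,285), centred on the lane (flare ends (510,152),(525,318)). Slide it in.

Emit:
apply_moves(travel=[[-0.12, 1.25, 0], [-0.24, 2.5, 0], [-0.35, 3.75, 0], [-0.47, 5, 0], [-0.59, 6.25, 0], [-0.71, 7.5, 0], [-0.83, 8.75, 0], [-0.94, 10, 0]], roll=[0, 0, 0, 0, 0, 0, 0, 0], gripper=[0.5, 0.5, 0.5, 0.5, 0.5, 0.5, 0.5, 0.5])

```text
clock: 25.52
tool_pos: [0.4933, 0.0194, 0.0711]
eef_rot: [-0.033, 0.706, 0.031, 0.707]
contact_force: [0.2, -6.0, 4.5]
opening: 0.133
```

Emit:
apply_moves(travel=[[-0.12, 1.25, 0], [-0.24, 2.5, 0], [-0.35, 3.75, 0], [-0.47, 5, 0], [-0.59, 6.25, 0], [-0.71, 7.5, 0], [-0.83, 8.75, 0], [-0.94, 10, 0]], roll=[0, 0, 0, 0, 0, 0, 0, 0], gripper=[0.5, 0.5, 0.5, 0.5, 0.5, 0.5, 0.5, 0.5])

```text
clock: 26.18
tool_pos: [0.4837, 0.1191, 0.0711]
eef_rot: [-0.033, 0.706, 0.031, 0.707]
contact_force: [0.5, -7.0, 5.8]
opening: 0.131
```

```bash
python3 nose.py t11
```

```text
[0.48374453 0.11909288 0.07109846] jaw 5.234512485840155 F [ 0.52158174 -7.03184794  5.83821878] 0.13051138172007903
dock x,y of tool -0.366330794597481 8.905912026852532e-05 nose -0.13133177481568695 -0.0005896909043712044
```

Emit:
apply_moves(travel=[[-0.12, 1.25, 0], [-0.24, 2.5, 0], [-0.35, 3.75, 0], [-0.47, 5, 0], [-0.59, 6.25, 0], [-0.71, 7.5, 0], [-0.83, 8.75, 0], [-0.94, 10, 0]], roll=[0, 0, 0, 0, 0, 0, 0, 0], gripper=[0.5, 0.5, 0.5, 0.5, 0.5, 0.5, 0.5, 0.5])

```text
clock: 26.9
tool_pos: [0.4743, 0.2186, 0.0711]
eef_rot: [-0.034, 0.706, 0.031, 0.707]
contact_force: [0.2, -7.2, 7.1]
opening: 0.128
```

Emit:
apply_moves(travel=[[-0.04, 0.4, 0], [-0.08, 0.8, 0], [-0.11, 1.2, 0], [-0.15, 1.6, 0], [-0.19, 2, 0], [-0.22, 2.3, 0], [-0.24, 2.5, 0], [-0.24, 2.5, 0]], roll=[0, 0, 0, 0, 0, 0, 0, 0], gripper=[0.5, 0.5, 0.5, 0.5, 0.5, 0.5, 0.5, 0.5])

```text
clock: 27.57
tool_pos: [0.4718, 0.2434, 0.0711]
eef_rot: [-0.034, 0.706, 0.031, 0.706]
contact_force: [0.8, -5.8, 8.0]
opening: 0.136
```

```bash
python3 nose.py t12
```

```text
[0.47181757 0.24343017 0.07112048] jaw 5.288046849207249 F [ 0.82195296 -5.77603562  8.00302386] 0.1364479836664345
dock x,y of tool -0.24141945155693112 0.00027582797661484555 nose -0.006419900162959402 -0.00018335023718944597
```

Creep the last millimetres in, watching the force for the stop.

Emit:
apply_moves(travel=[[-0.01, 0.1, 0], [-0.02, 0.2, 0], [-0.03, 0.3, 0], [-0.04, 0.4, 0], [-0.05, 0.5, 0], [-0.05, 0.5, 0], [-0.05, 0.5, 0], [-0.05, 0.5, 0]], roll=[0, 0, 0, 0, 0, 0, 0, 0], gripper=[0.5, 0.5, 0.5, 0.5, 0.5, 0.5, 0.5, 0.5])

```text
clock: 28.28
tool_pos: [0.4714, 0.2478, 0.0711]
eef_rot: [-0.034, 0.706, 0.031, 0.706]
contact_force: [0.3, -7.7, 8.1]
opening: 0.134
```

Emit:
apply_moves(travel=[[-0.01, 0.1, 0], [-0.02, 0.2, 0], [-0.03, 0.3, 0], [-0.03, 0.3, 0], [-0.03, 0.3, 0], [-0.03, 0.3, 0], [-0.03, 0.3, 0], [-0.03, 0.3, 0]], roll=[0, 0, 0, 0, 0, 0, 0, 0], gripper=[0.5, 0.5, 0.5, 0.5, 0.5, 0.5, 0.5, 0.5])

```text
clock: 28.95
tool_pos: [0.4712, 0.2497, 0.0711]
eef_rot: [-0.034, 0.706, 0.03, 0.706]
contact_force: [0.3, -9.7, 8.0]
opening: 0.13
```

Emit:
apply_moves(travel=[[-0.01, 0.1, 0], [-0.02, 0.2, 0], [-0.03, 0.3, 0], [-0.03, 0.3, 0], [-0.03, 0.3, 0], [-0.03, 0.3, 0], [-0.03, 0.3, 0], [-0.03, 0.3, 0]], roll=[0, 0, 0, 0, 0, 0, 0, 0], gripper=[0.5, 0.5, 0.5, 0.5, 0.5, 0.5, 0.5, 0.5])

```text
clock: 29.62
tool_pos: [0.4712, 0.2498, 0.0711]
eef_rot: [-0.034, 0.707, 0.028, 0.706]
contact_force: [1.6, -15.2, 9.4]
opening: 0.136
```

Firm against the stop (no advance, 15 N). Relax the push, release and rise.

Emit:
apply_moves(travel=[[0.02, -0.2, 0], [0.03, -0.3, 0], [0.03, -0.3, 0], [0.03, -0.3, 0], [0.03, -0.3, 0], [0.03, -0.3, 0], [0.03, -0.3, 0], [0.03, -0.3, 0]], roll=[0, 0, 0, 0, 0, 0, 0, 0], gripper=[0.5, 0.5, 0.5, 3.5, 3.5, 3.5, 3.5, 3.5])

```text
clock: 30.28
tool_pos: [0.4705, 0.2548, 0.0705]
eef_rot: [-0.034, 0.706, 0.034, 0.706]
contact_force: [0.4, 0.4, 0.7]
opening: 0.398
```

Emit:
apply_moves(travel=[[0, 0, 1], [0, 0, 3], [0, 0, 5], [0, 0, 8], [0, 0, 11], [0, 0, 14], [0, 0, 17], [0, 0, 17]], roll=[0, 0, 0, 0, 0, 0, 0, 0], gripper=[3.5, 3.5, 3.5, 2, 0, 0, 0, 0])

```text
clock: 30.95
tool_pos: [0.4736, 0.2553, 0.2466]
eef_rot: [-0.031, 0.703, 0.035, 0.71]
contact_force: [0.4, -0.5, -0.3]
opening: 0.043
```

```bash
python3 nose.py t13
python3 - <<'E'
from h import *
a=snap('wrist','w13');b=snap('scene','scene13')
for n,q in(('t13',load('t13')),('scene',b),('wrist',a)):
    hsv=cv2.cvtColor(q['image'],cv2.COLOR_RGB2HSV);m=cv2.inRange(hsv,(100,140,60),(118,255,255))
    k,_,st,c=cv2.connectedComponentsWithStats(m)
    for i in range(1,k):
        p=w(q,c[i],.111)
        if st[i,4]>40 and p[0]<.7:print(n,c[i],st[i,4],p[:2])
X=np.array([-.094,.9956]);O=np.array([.4494,.4838])
# tray corners at home in the wrist view
Y=np.array([-.9956,-.094])
print('fin/back',[proj(a,np.r_[O+X*x+Y*y,z])[0].round(1) for x,y,z in((-.206,.037,.055),(-.206,-.037,.055),(-.211,0,.09),(-.257,0,.09),(-.262,.037,.005))])
cv2.imwrite('pics/m13.png',np.hstack([cv2.imread('pics/w13.png')[:,80:480],cv2.resize(cv2.imread('pics/scene13.png')[130:340,150:350],(400,420),interpolation=cv2.INTER_CUBIC)]))
E
```

```text
[0.47362577 0.25528657 0.24662003] jaw 5.397935997524723 F [ 0.40012415 -0.47662786 -0.29616883] 0.0430980671912113
dock x,y of tool -0.22978519357595278 -0.0026389122418553792 nose 0.005214806271567146 -0.0026473777970098316
scene [151.16  97.04] 125 [0.44830221 0.79922078]
scene [205.31818182 172.63636364] 110 [0.45595512 0.36562363]
scene [217.59195402 185.54597701] 174 [0.46330035 0.3052135 ]
wrist [267.54618016 126.90079818] 877 [0.45870279 0.3148603 ]
fin/back [array([236.3, 166.3]), array([317.3, 166.3]), array([276.8, 178.4]), array([276.8, 231.5]), array([243.2, 210.9])]
```

View pics/m13.png

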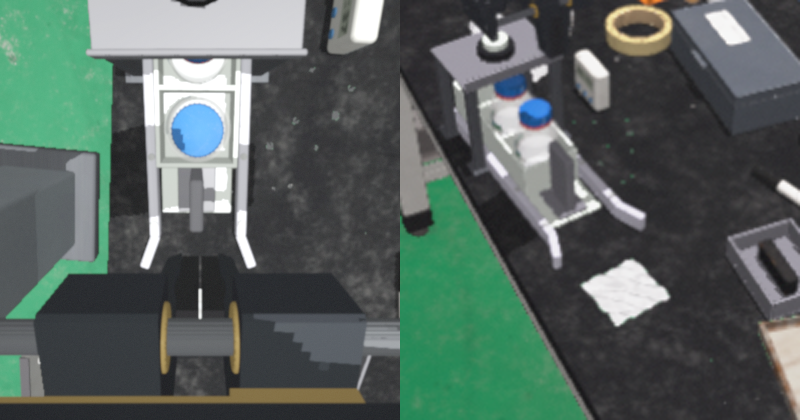

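The tray sits at its predicted home pose (back rim y≈163 vs 166 predicted, fin end 231 vs 231.5), both bottles are upright and the cassette is in the box. Now the button at (0.4566,0.4112).

Emit:
apply_moves(travel=[[-0.3, 2.5, 0], [-0.6, 5, 0], [-0.9, 7.5, 0], [-1.1, 10, 0], [-1.4, 12.8, 0], [-1.7, 15.6, 0], [-1.7, 15.6, -3], [-1.7, 15.6, -6]], roll=[0, 0, 0, 0, 0, 0, 0, 0], gripper=[0, 0, 0, 0, 0, 0, 0, 0])

```text
clock: 31.77
tool_pos: [0.4529, 0.4129, 0.1794]
eef_rot: [-0.034, 0.706, 0.036, 0.706]
contact_force: [-0.1, 0.2, -0.8]
opening: 0.002
```

Emit:
apply_moves(travel=[[0, 0, 0], [0, 0, 0], [0, 0, 0], [0, 0, 0], [0, 0, 0], [0, 0, 0], [0, 0, 0], [0, 0, 0]], roll=[0, 0, 0, 0, 0, 0, 0, 0], gripper=[0, 0, 0, 0, 0, 0, 0, 0])

```text
clock: 32.43
tool_pos: [0.454, 0.4102, 0.1813]
eef_rot: [-0.033, 0.706, 0.034, 0.707]
contact_force: [-0.2, -0.5, 0.0]
opening: 0.006
```

Emit:
apply_moves(travel=[[0.2, 0.1, -0.6], [0.2, 0.1, -1.2], [0.2, 0.1, -1.6], [0.2, 0.1, -1.9], [0.2, 0.1, -2.2], [0.2, 0.1, -2.4], [0.2, 0.1, -2.4], [0.2, 0.1, -2.4]], roll=[0, 0, 0, 0, 0, 0, 0, 0], gripper=[0, 0, 0, 0, 0, 0, 0, 0])

```text
clock: 33.1
tool_pos: [0.4567, 0.4116, 0.1637]
eef_rot: [-0.032, 0.706, 0.035, 0.707]
contact_force: [-11.3, -6.7, 50.6]
opening: 0.008
```

50 N is far above the button's 5 N, so it is either bottomed or something else is touching. I'll lift off and descend in small steps to read the force profile.

Emit:
apply_moves(travel=[[0, 0, 0.8], [0, 0, 1.6], [0, 0, 1.6], [0, 0, 1.6], [0, 0, 1.6], [0, 0, 1.6], [0, 0, 1.6], [0, 0, 1.6]], roll=[0, 0, 0, 0, 0, 0, 0, 0], gripper=[0, 0, 0, 0, 0, 0, 0, 0])

```text
clock: 33.77
tool_pos: [0.4556, 0.4108, 0.172]
eef_rot: [-0.034, 0.707, 0.033, 0.706]
contact_force: [-0.4, -0.7, -0.4]
opening: 0.003
```

Emit:
apply_moves(travel=[[0, 0, -0.1], [0, 0, -0.2], [0, 0, -0.2], [0, 0, -0.2], [0, 0, -0.2], [0, 0, -0.2], [0, 0, -0.2], [0, 0, -0.2]], roll=[0, 0, 0, 0, 0, 0, 0, 0], gripper=[0, 0, 0, 0, 0, 0, 0, 0])

```text
clock: 34.43
tool_pos: [0.4558, 0.4111, 0.1708]
eef_rot: [-0.033, 0.706, 0.033, 0.706]
contact_force: [0.3, 0.8, -0.3]
opening: 0.002
```

Emit:
apply_moves(travel=[[0, 0, -0.1], [0, 0, -0.2], [0, 0, -0.2], [0, 0, -0.2], [0, 0, -0.2], [0, 0, -0.2], [0, 0, -0.2], [0, 0, -0.2]], roll=[0, 0, 0, 0, 0, 0, 0, 0], gripper=[0, 0, 0, 0, 0, 0, 0, 0])

```text
clock: 35.1
tool_pos: [0.4559, 0.4112, 0.1688]
eef_rot: [-0.033, 0.706, 0.033, 0.706]
contact_force: [-0.6, -0.3, 2.0]
opening: 0.004
```

Emit:
apply_moves(travel=[[0, 0, -0.1], [0, 0, -0.2], [0, 0, -0.2], [0, 0, -0.2], [0, 0, -0.2], [0, 0, -0.2], [0, 0, -0.2], [0, 0, -0.2]], roll=[0, 0, 0, 0, 0, 0, 0, 0], gripper=[0, 0, 0, 0, 0, 0, 0, 0])

```text
clock: 35.77
tool_pos: [0.4559, 0.4111, 0.1668]
eef_rot: [-0.033, 0.706, 0.033, 0.706]
contact_force: [-0.0, -0.2, 3.8]
opening: 0.007
```

The profile is the button's own spring (contact ~0.170, 3.8 N at 0.1668), so the first press did bottom the button. I'll finish this press gently as well.

Emit:
apply_moves(travel=[[0, 0, -0.1], [0, 0, -0.2], [0, 0, -0.25], [0, 0, -0.25], [0, 0, -0.25], [0, 0, -0.25], [0, 0, -0.25], [0, 0, -0.25]], roll=[0, 0, 0, 0, 0, 0, 0, 0], gripper=[0, 0, 0, 0, 0, 0, 0, 0])

```text
clock: 36.43
tool_pos: [0.4559, 0.4112, 0.1645]
eef_rot: [-0.033, 0.706, 0.034, 0.706]
contact_force: [-1.5, -0.3, 5.6]
opening: 0.006
```

Emit:
apply_moves(travel=[[0, 0, 2], [0, 0, 4], [0, 0, 6], [0, 0, 8], [0, 0, 10], [0, -3, 11], [0, -6, 11], [0, -9, 11]], roll=[0, 0, 0, 0, 0, 0, 0, 0], gripper=[0, 0, 0, 0, 0, 0, 0, 0])

```text
clock: 37.1
tool_pos: [0.4557, 0.3203, 0.2743]
eef_rot: [-0.034, 0.706, 0.034, 0.707]
contact_force: [0.2, 0.7, 0.2]
opening: 0.009
```

Emit:
apply_moves(travel=[[0, -2, 0], [0, -4, 0], [0, -6, 0], [0, -6, 0], [0, -6, 0], [0, -6, 0], [0, -6, 0], [0, -6, 0]], roll=[0, 0, 0, 0, 0, 0, 0, 0], gripper=[0, 0, 0, 0, 0, 0, 0, 0])

```text
clock: 37.77
tool_pos: [0.4556, 0.2625, 0.274]
eef_rot: [-0.034, 0.706, 0.034, 0.706]
contact_force: [-0.1, -0.2, 0.1]
opening: 0.004
```

Run:
```python
from h import *
s=r.get_state();print(s['tool_pos'],s['contact_force'])
a=snap('wrist','w14');t=snap('top','t14')
X=np.array([-.094,.9956]);O=np.array([.4494,.4838]);Y=np.array([-.9956,-.094])
for d in(0,-.004,-.008,-.012):print(d,[proj(a,np.r_[O+X*(x+d)+Y*y,z])[0].round(1) for x,y,z in((-.206,.037,.055),(-.206,-.037,.055),(-.211,0,.09),(-.257,0,.09))])
def cp(q,lo=40):
    hsv=cv2.cvtColor(q['image'],cv2.COLOR_RGB2HSV);m=cv2.inRange(hsv,(100,140,60),(118,255,255));k,_,st,c=cv2.connectedComponentsWithStats(m)
    return [(c[i].round(1),w(q,c[i],.111)[:2].round(4)) for i in range(1,k) if st[i,4]>lo and w(q,c[i],.111)[0]<.7]
print(cp(a),cp(t))
# back-rim row: brightness along the tray's middle-left column
g=cv2.cvtColor(a['image'],cv2.COLOR_RGB2GRAY);p=proj(a,np.r_[O+X*-.206+Y*.028,.055])[0];c=int(p[0]);print(p,[(y,int(g[y,c])) for y in range(int(p[1])-14,int(p[1])+14)])
d=cv2.absdiff(load('t13')['image'],t['image']).max(2);print('timer diff',d[155:175,168:200].max())
```

```text
[0.45561779 0.26248003 0.27396012] [-0.13460518 -0.2371565   0.07701916]
0 [array([257.5, 170.4]), array([331.3, 170.6]), array([295.8, 182. ]), array([295.1, 230. ])]
-0.004 [array([257.5, 174.4]), array([331.2, 174.6]), array([295.7, 186.4]), array([295., 234.])]
-0.008 [array([257.6, 178.3]), array([331. , 178.5]), array([295.7, 190.6]), array([294.9, 238. ])]
-0.012 [array([257.6, 182.2]), array([330.8, 182.4]), array([295.6, 194.9]), array([294.9, 241.9])]
[(array([298. , 138.9]), array([0.4658, 0.3136]))] []
[266.4430972  170.41849494] [(156, 187), (157, 186), (158, 187), (159, 185), (160, 176), (161, 158), (162, 143), (163, 139), (164, 140), (165, 139), (166, 143), (167, 158), (168, 177), (169, 184), (170, 181), (171, 174), (172, 177), (173, 184), (174, 186), (175, 185), (176, 186), (177, 185), (178, 186), (179, 187), (180, 186), (181, 186), (182, 185), (183, 186)]
timer diff 3
```

```bash
python3 -c "
from plant import r
print(r.finish_job())"
```

```text
the job is handed in; nothing more can be done
None
```

The dock is loaded, the start button has been pressed, and I have handed the job in; it took about 38 s of robot time. `finish_job` gives no verdict, so the checks below are my own.

**What I did**
- I laid the cassette flat in the parts box.
- I stood the two bottles beside the dock in pockets 2 and 3; there was no third bottle there.
- I pulled the tray by its fin, nose first, until it stopped against the end stop. It advanced no further at about 15 N, at the position predicted for home.
- Only then did I press the button. The timer was left where it stood.

**What the last checks showed**
- **Tray:** after the press, its back rim matched the home position within about 1–2 mm. I could not see the switch lever under the hood, so that it is pressed in is inferred from the tray's position.
- **Bottles:** both were upright when last seen, before the press. After it, I re-measured only the pocket 3 cap, within about 7 mm of where it was before (a rough colour-blob fix from two viewpoints). The pocket 2 bottle is under the hood.
- **Cassette:** it was flat in the box in that same pre-press picture.
- **Timer:** the image of it did not change over the press.

**What went wrong**
- **First press too hard:** the button stands about 6 mm higher than I assumed, so the fingertips pressed it with about 50 N. That is below the 120 N wrist limit, and the contact appeared to be the fingertips on the button, not the gripper's body. I pressed again gently and it bottomed at 5.6 N.
- **Last picture not seen:** the viewer's 16-picture limit refused my final view, so the post-press checks come from numbers only.

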